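# Lock the water filter cover with the flat-bladed key

### The job

The service cover of the water filter is still loose. Pick up the orange flat-bladed key, set it in its slanted wooden rest and let go, then take it again so that its blade points down and use it to turn the slotted cam lock on the cover a quarter turn clockwise, fully home against its stop. Finally put the key back in its rest, and leave the timer, the lemon and the lime where they are.

Things in the scene. Friction and masses are not known exactly. Their poses are not given: they have to be found in the camera images.
- key: Loose key, 170 mm long, about 0.14 kg: orange handle 110 long (x), 30 wide (y), 26 thick (z), then a steel blade 60 long, 30 wide (y), 5 thick (z). +x points from blade to handle. Origin on the underside, halfway along; handle spans x -25 to +85 mm, blade -85 to -25; axis at z +13; centre of mass near x = 0. Lies flat on the worktop at first, z up.
- key_tip (a point): Middle of the blade's end, on the key's axis (key frame -85, 0, +13 mm). Its axes are those of the key.
- key_butt (a point): Middle of the handle's free end, on the key's axis (key frame +85, 0, +13 mm). Its axes are those of the key.
- rest: Fixed wooden key rest; origin under the middle of its 130 x 70 mm base, z up. A trough rises at 45 degrees towards its +x: floor 105 mm long from a foot stop, walls 36 mm apart (flared above) along the lowest 82 mm. The key lies in it by its weight, blade down, tip on the stop, a broad (30 mm) handle face on the floor; its upper 65 mm stick out. Let go a little high, it slides down.
- rest_tip (a point): Where the key's tip point is when the key lies in the rest (rest frame -49, 0, +31 mm). Axes of the rest. The key's axis then runs 13 mm over the trough floor; the walls' flared tops reach about 30 mm off the floor.
- rest_butt (a point): Where the key's butt point is when the key lies in the rest (rest frame +71, 0, +151 mm). Axes of the rest.
- filter: Fixed white water filter, a box 164 (x) x 124 (y) x 52 mm high, origin under its middle, z up; aluminium cover 140 x 100 x 7 mm on top. The grey round cam lock (56 mm across, 16.5 tall) sits mid-cover; its red tab, at one end of the slot, points to a red dot when open and to a green dot (filter's -y) when locked. Turning draws the cover down 4 mm.
- cam_slot (a point): Centre of the cam lock's top, on its axis, 79 mm above the worktop when open, 75 mm when locked. Turns with the cam: x lies along the slot (to the red tab), z is up. Slot 46 mm long, closed at both ends, 10 mm wide at the bottom with sloping lead-ins from about 20 mm at the top, 12.5 mm deep. The 5 mm blade has some 10 degrees of play in it before the cam turns.
- cam (a joint): Cam lock angle in rad: 0 open, grows clockwise seen from above, stop at 1.571 (locked). It stays where it is left; friction about 0.12 N m.
- kitchen_timer: Loose white round kitchen timer, 64 mm across, 58 mm high, origin under its middle. A bystander.
- lemon: Loose yellow lemon, 71 x 53 x 51 mm, origin under its middle. A bystander.
- lime: Loose green lime, 48 x 44 x 45 mm, origin under its middle. A bystander.

How it is judged (in metres and radians):
On the way, in this order (a step that is already met when the one before it is completed fails the run):
1. the key lies in the rest, tip at the foot stop, let go (distance between key_tip and rest_tip below 0.015 m and distance between key_butt and rest_butt below 0.025 m and contact force between the fingers and key below 0.1 N and linear speed of key below 0.03 m/s), for 0.2 s.
2. the upright key's blade is in the slot of the still open cam lock (horizontal distance between key_tip and cam_slot below 0.01 m and z of key_tip in the frame of cam_slot below -0.005 m and angle between key's own x axis and vertical below 0.2 rad and value of joint cam below 0.5 rad), for 0.1 s.
3. the cam lock is turned home, within 0.12 rad of its stop, with the blade in its slot (horizontal distance between key_tip and cam_slot below 0.01 m and z of key_tip in the frame of cam_slot below -0.005 m and value of joint cam above 1.45 rad), for 0.1 s.
At the end, for the whole second after the job is handed in: The cam lock stands within 0.12 rad of its locked stop (1.571 rad), and the key lies at rest in the slanted rest, let go: blade tip within 15 mm and handle end within 25 mm of their places there (value of joint cam above 1.45 rad and distance between key_tip and rest_tip below 0.015 m and distance between key_butt and rest_butt below 0.025 m and contact force between the fingers and key below 0.1 N and linear speed of key below 0.02 m/s); the robot touches nothing.
It fails at once if the kitchen timer is pushed more than 40 mm from its place (distance of kitchen_timer from where it was at the start of the episode above 0.04 m).
It fails at once if the lemon is pushed more than 40 mm from its place (distance of lemon from where it was at the start of the episode above 0.04 m).
It fails at once if the lime is pushed more than 40 mm from its place (distance of lime from where it was at the start of the episode above 0.04 m).
It also fails if it takes over 72 s, if anything falls off the work surface, if the arm or the gripper's body presses on something with over 40 N, if the wrist force passes 120 N, or if a joint passes its speed limit or range.

### The arm

A 6-joint arm with a two-finger parallel gripper is mounted at the origin on a cart in front of the work surface, level with it; the furniture and walls round the work are solid. World frame = base frame: x ahead of the robot, y to its left, z up, the work surface at z = 0. Lengths are in mm, angles in rad, forces in N, time in s.
With the tool pointing down it reaches from about 400 to 825 mm from the base axis. Payload 7 kg.
Tool frame: the origin (TCP) lies midway between the tips of the shut fingers; the grasp point (between the pads) lies 19 mm behind it; z points along the fingers, y is the line along which they close (so a half turn about z gives the same grasp; the last joint's range is limited). The gripper opens to 88 mm and grips with 3 to 60 N. Pads are 19 mm wide; open, the fingers measure 130 mm over their backs; the gripper's body (78 mm by 193 mm) begins 47 mm behind the grasp point.
Start: joints at [1.421, 0.359, 0.012, 0, -1.224, -0.288], TCP at [286.17, 611.312, 226.561] pointing down, gripper open.
Joint ranges: [-3.07, 3.07], [-1.43, 2.12], [-1.02, 1.25], [-3.03, 1.67], [-3.05, -0], [-3.03, 3.03]. Speed limits (rad/s): [2.39, 2.39, 3.01, 3.14, 3.14, 3.14].

### API

Orientations are given as a unit quaternion [x, y, z, w].
In Python, from plant import move_ptp, line_to, move_joints, move_gripper, pause, solve_ik, camera, get_calibration, Unreachable, close_job, find_in, masks_of, current_t, current_joint_pos, current_qvel, current_tau, current_tcp_pos, current_eef_rot, current_contact_force, current_moment, current_width, current_finger_force gives the robot as it stands. Calls block until the motion is done:
- move_ptp(position, orientation): joint-space move of the TCP to a pose.
- line_to(position, velocity=150, ori=None): straight line of the TCP; ori=None keeps the orientation; velocity is the mean speed in mm/s.
- move_joints(angles): joint-space move.
- move_gripper(opening, force=None): finger opening in mm; force is the grip in N (None keeps the last); returns when the fingers have stopped.
- pause(seconds).
- solve_ik(position, orientation): joint angles nearest the present ones, or None.
- camera(name): name is "scene" or "side" or "wrist"; returns the picture (384x512x3 uint8, red, green, blue); there is no depth.
- get_calibration(name): a dict with "fx", "fy", "cx", "cy" (pixels), "view" (4x4, takes a point from world to camera coordinates); the wrist camera has in their place "T_tool_cam" (4x4, takes a point from camera to tool coordinates, whose origin is the TCP and whose axes are the flange's). Camera axes: x right, y up, looking along -z (the intrinsics and any distortion apply to the point x, -y, -z); pixel columns grow to the right and rows downward; lengths in mm; the calibration is good to about 2 mm. A picture is of the moment at which its call begins: read the wrist's pose just before it. get_calibration takes no time and is no camera call.
A pose or a line that the arm cannot do raises Unreachable and nothing moves.
- close_job(): hands the job in; it is judged then, once.
Trained networks look in the newest picture that a camera, given by its name, has taken for a name from the list of things; names that differ only in an ending like _2 or _b are one class to them, and where a whole thing is asked for, a point or a joint stands for the part that bears it (a point fixed in the world has none). Each returns a list of dicts, best first, with "conf" (0 to 1); they miss things now and then, are a little off and sometimes report something else, mostly with a low value. They report only what shows in the picture. A call takes as long as a camera call.
- find_in(camera, target): "point" ([column, row] in pixels, amid what is visible of it).
- masks_of(camera, target): "mask" (384x512 bool, what is visible of it) and "point" ([column, row] in pixels, amid what is visible of it).
Readings, each from a call of its own:
- current_t(): time.
- current_joint_pos(): joint angles.
- current_qvel(): joint speeds.
- current_tau(): joint torques, N m.
- current_tcp_pos(): TCP position.
- current_eef_rot(): TCP orientation.
- current_contact_force(): force on the tool from outside, world axes, zero at the start.
- current_moment(): the same for the moment, N m.
- current_width(): finger opening in mm.
- current_finger_force(): force on a finger pad.
Only numpy, scipy, OpenCV 4.12 (cv2) and the standard library are available. Lean on these libraries where they do the work, as an engineer would, in place of code of your own. Each camera call takes 0.05 s, during which the arm holds its last target. There are 200 camera calls.

## Working session

There is one attempt and no reset: what is moved stays moved. The work goes in short steps, each a Python script; the robot and the scene stay as the last script left them, time stands still between calls to the robot, and variables do not carry over. Pictures are saved under pics/ and viewed, at most 10 in all, crops included, and the job is handed in when it is done.

```bash
ls; mkdir -p pics
python3 - <<'E'
from plant import *
import cv2,numpy as np
np.set_printoptions(precision=3,suppress=True)
ims=[]
for c in ("scene","side"):
    im=camera(c); ims.append(im)
    k=get_calibration(c); print(c,{a:(np.array(b)) for a,b in k.items()})
    for t in ("key","rest","filter","cam_slot","kitchen_timer","lemon","lime"):
        print(t,[(np.round(d["point"]),round(d["conf"],2)) for d in find_in(c,t)[:3]])
    cv2.imwrite(f"pics/{c}0.png",cv2.resize(im[:,:,::-1],(800,600),interpolation=cv2.INTER_CUBIC))
print(get_calibration("wrist"))
print(current_eef_rot(),current_t())
E
```

```text
pics
plant.py
scene {'fx': array(415.454), 'fy': array(415.454), 'cx': array(258.043), 'cy': array(183.274), 'view': array([[   0.812,   -0.583,    0.025, -371.808],
       [   0.312,    0.47 ,    0.826, -311.791],
       [  -0.493,   -0.662,    0.564, -937.879],
       [   0.   ,    0.   ,    0.   ,    1.   ]])}
key [(array([207., 196.]), 0.91)]
rest [(array([276., 249.]), 0.83)]
filter [(array([253., 170.]), 0.77)]
cam_slot [(array([257., 158.]), 0.52)]
kitchen_timer [(array([328., 226.]), 0.91)]
lemon [(array([180., 159.]), 0.7)]
lime [(array([372., 251.]), 0.48)]
side {'fx': array(460.39), 'fy': array(460.39), 'cx': array(255.288), 'cy': array(194.743), 'view': array([[    0.936,    -0.351,     0.022,  -458.295],
       [    0.146,     0.444,     0.884,  -222.481],
       [   -0.32 ,    -0.824,     0.467, -1236.341],
       [    0.   ,     0.   ,     0.   ,     1.   ]])}
key [(array([218., 203.]), 0.87)]
rest [(array([261., 251.]), 0.56)]
filter [(array([266., 189.]), 0.72)]
cam_slot [(array([272., 178.]), 0.51), (array([344., 270.]), 0.26)]
kitchen_timer [(array([314., 240.]), 0.9)]
lemon [(array([203., 174.]), 0.5)]
lime [(array([348., 267.]), 0.46)]
{'fx': 298.52115229300307, 'fy': 298.52115229300307, 'cx': 245.58962615642704, 'cy': 190.13365124090606, 'T_tool_cam': array([[  -0.   ,    0.962,    0.271,   73.497],
       [   1.   ,    0.   ,    0.   ,   -0.506],
       [  -0.   ,    0.271,   -0.962, -159.084],
       [   0.   ,    0.   ,    0.   ,    1.   ]])}
[ 0.976 -0.217  0.    -0.   ] 0.8
```

View pics/scene0.png

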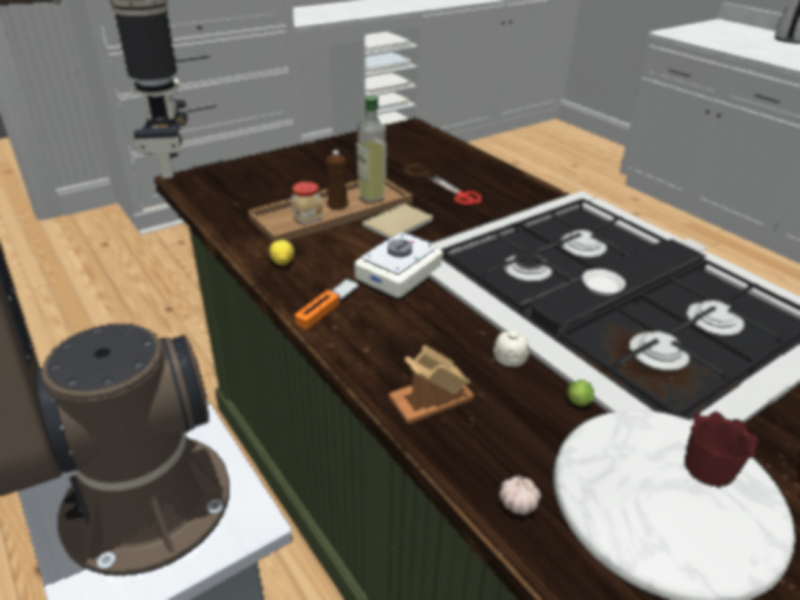

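View pics/side0.png

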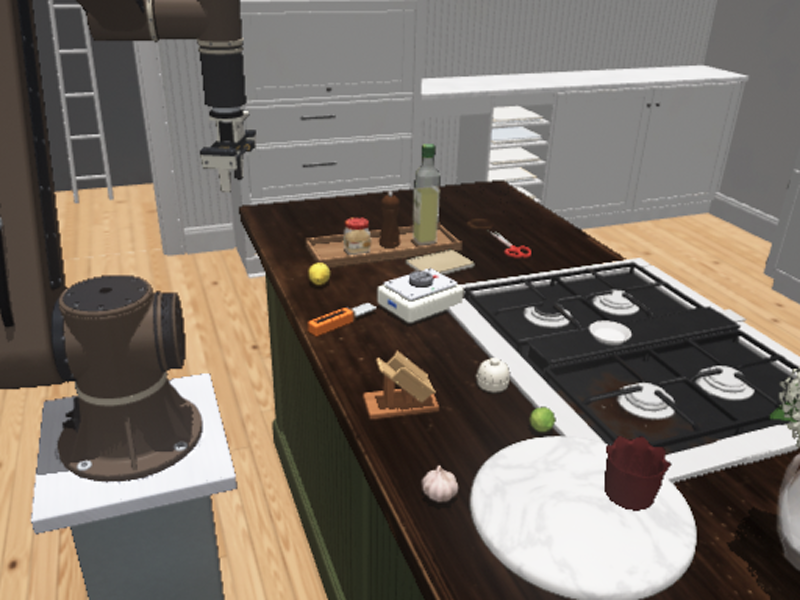

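The overview shows the key at about (205,195), the rest at (277,245), the filter at (255,170), the timer at (328,223) and the lime at (372,251), all in native pixels. The lemon is at (180,161), behind the key. Next I'll get coarse positions and take wrist close-ups.

```bash
cat > h.py <<'E'
from plant import *
import cv2,numpy as np
from scipy.spatial.transform import Rotation as R
np.set_printoptions(precision=3,suppress=True)
def pose(cam,tool=None):
    """4x4 cam->world"""
    k=get_calibration(cam)
    if cam!="wrist": return k,np.linalg.inv(np.array(k["view"]))
    T=np.eye(4); T[:3,:3]=R.from_quat(tool[1]).as_matrix(); T[:3,3]=tool[0]
    return k,T@np.array(k["T_tool_cam"])
def ray(cam,px,tool=None):
    k,T=pose(cam,tool)
    px=np.atleast_2d(px).astype(float)
    d=np.c_[(px[:,0]-k["cx"])/k["fx"],-(px[:,1]-k["cy"])/k["fy"],-np.ones(len(px))]@T[:3,:3].T
    return T[:3,3],d
def onplane(cam,px,z,tool=None):
    o,d=ray(cam,px,tool); return o+d*((z-o[2])/d[:,2])[:,None]
def proj(cam,P,tool=None):
    k,T=pose(cam,tool); V=np.linalg.inv(T); p=np.atleast_2d(P)@V[:3,:3].T+V[:3,3]
    return np.c_[k["cx"]+k["fx"]*p[:,0]/-p[:,2],k["cy"]-k["fy"]*p[:,1]/-p[:,2]]
def tool(): return (np.array(current_tcp_pos()),np.array(current_eef_rot()))
def down(yaw):
    "tool down, closing line (y) at angle yaw from world... tool x at angle yaw"
    c,s=np.cos(yaw),np.sin(yaw)
    return R.from_matrix(np.array([[c,s,0],[s,-c,0],[0,0,-1.]])).as_quat()
E
python3 - <<'E'
from h import *
for c,pts in (("scene",dict(key=[207,196,13],rest=[276,249,30],filter=[253,170,40],cam=[257,158,79],timer=[328,226,29],lemon=[180,159,25],lime=[372,251,22])),
 ("side",dict(key=[218,203,13],rest=[261,251,30],filter=[266,189,40],cam=[272,178,79],timer=[314,240,29],lemon=[203,174,25],lime=[348,267,22]))):
    for n,(u,v,z) in pts.items(): print(c,n,onplane(c,[u,v],z))
q=current_eef_rot(); print(R.from_quat(q).as_matrix())
for p in [(480,250,330),(560,130,330)]:
    for yaw in np.arange(-3.14,3.14,.785):
        s=solve_ik(p,down(yaw)); print(p,round(yaw,2),None if s is None else np.array(s))
E
```

```text
scene key [[444.068 259.46   13.   ]]
scene rest [[465.443 -70.174  30.   ]]
scene filter [[629.956 270.204  40.   ]]
scene cam [[648.492 274.44   79.   ]]
scene timer [[647.715 -78.095  29.   ]]
scene lemon [[468.431 492.481  25.   ]]
scene lime [[ 680.545 -215.359   22.   ]]
side key [[450.245 262.956  13.   ]]
side rest [[477.564 -76.552  30.   ]]
side filter [[627.252 261.25   40.   ]]
side cam [[649.544 263.442  79.   ]]
side timer [[648.254 -72.878  29.   ]]
side lemon [[455.04  480.951  25.   ]]
side lime [[ 681.33  -214.398   22.   ]]
[[ 0.906 -0.424  0.   ]
 [-0.424 -0.906  0.   ]
 [-0.    -0.    -1.   ]]
(480, 250, 330) -3.14 [ 0.842  0.085 -0.11   0.    -1.375 -2.412]
(480, 250, 330) -2.36 [ 0.842  0.085 -0.11   0.    -1.375 -1.627]
(480, 250, 330) -1.57 [ 0.842  0.085 -0.11   0.    -1.375 -0.842]
(480, 250, 330) -0.78 [ 0.842  0.085 -0.11   0.    -1.375 -0.057]
(480, 250, 330) 0.0 [ 0.842  0.085 -0.11   0.    -1.375  0.728]
(480, 250, 330) 0.79 [ 0.842  0.085 -0.11   0.    -1.375  1.513]
(480, 250, 330) 1.57 [ 0.842  0.085 -0.11   0.    -1.375  2.298]
(480, 250, 330) 2.36 None
(560, 130, 330) -3.14 [ 0.568  0.144 -0.043  0.    -1.384 -2.137]
(560, 130, 330) -2.36 [ 0.568  0.144 -0.043  0.    -1.384 -1.352]
(560, 130, 330) -1.57 [ 0.568  0.144 -0.043  0.    -1.384 -0.567]
(560, 130, 330) -0.78 [ 0.568  0.144 -0.043  0.    -1.384  0.218]
(560, 130, 330) 0.0 [ 0.568  0.144 -0.043  0.    -1.384  1.003]
(560, 130, 330) 0.79 [ 0.568  0.144 -0.043  0.    -1.384  1.788]
(560, 130, 330) 1.57 [ 0.568  0.144 -0.043  0.    -1.384  2.573]
(560, 130, 330) 2.36 [ 0.568  0.144 -0.043  0.    -1.384 -2.926]
```

Run:
```python
from h import *
import pickle
D={}
for n,p in (("filt",(540,260,230)),("rest",(430,-75,240))):
    move_ptp(p,down(0)); t=tool(); im=camera("wrist"); D[n]=(t,im)
    cv2.imwrite(f"pics/w_{n}.png",cv2.resize(im[:,:,::-1],(800,600),interpolation=cv2.INTER_CUBIC))
    for o in ("key","rest","filter","cam_slot"):
        m=masks_of("wrist",o); 
        for d in m[:2]: print(n,o,np.round(d["point"]),round(d["conf"],2),d["mask"].sum())
        if m: D[n,o]=m[0]
    print(t, current_t())
pickle.dump(D,open("D.pkl","wb"))
t,im=D["filt"]
m=D["filt","key"]["mask"].astype(np.uint8)
c=max(cv2.findContours(m,0,2)[0],key=cv2.contourArea)[:,0,:]
W=onplane("wrist",c,13,t)[:,:2]
print("key rect",cv2.minAreaRect(W.astype(np.float32)),cv2.boxPoints(cv2.minAreaRect(W.astype(np.float32))))
```

```text
filt key [232. 214.] 0.78 2225
filt rest [488. 200.] 0.85 2404
filt filter [222.  71.] 0.93 17286
filt filter [ 86. 219.] 0.44 605
filt cam_slot [217.  68.] 0.69 2899
filt cam_slot [222.  68.] 0.47 17324
(array([539.876, 260.69 , 229.983]), array([ 1.,  0.,  0., -0.])) 2.6417
rest key [  9. 187.] 0.75 972
rest rest [240. 133.] 0.79 5690
rest filter [ 4. 24.] 0.38 81
rest cam_slot [ 4. 26.] 0.7 68
(array([430.693, -74.445, 240.063]), array([ 1.,  0.,  0., -0.])) 4.2167
key rect ((473.4578552246094, 278.8276062011719), (132.23715209960938, 35.34572982788086), 22.446502685546875) [[405.601 269.916]
 [419.097 237.248]
 [541.315 287.739]
 [527.819 320.407]]
```

View pics/w_filt.png

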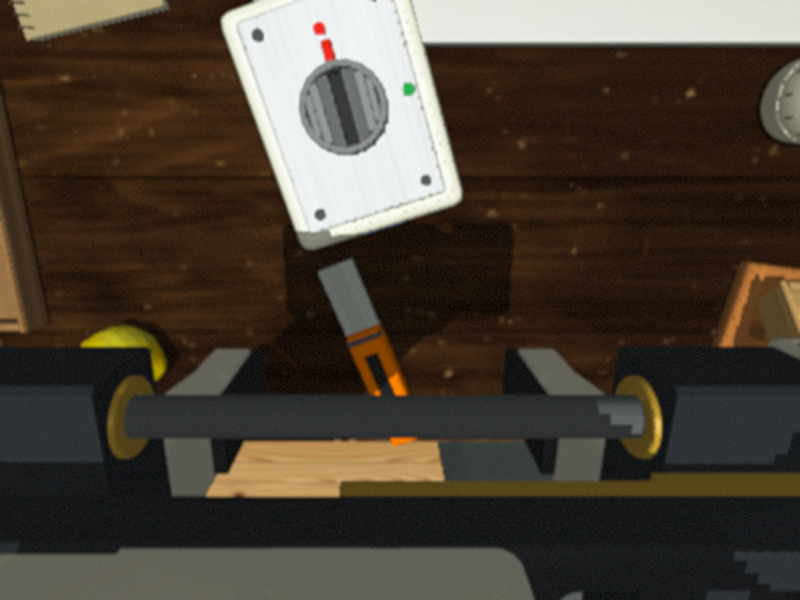

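View pics/w_rest.png

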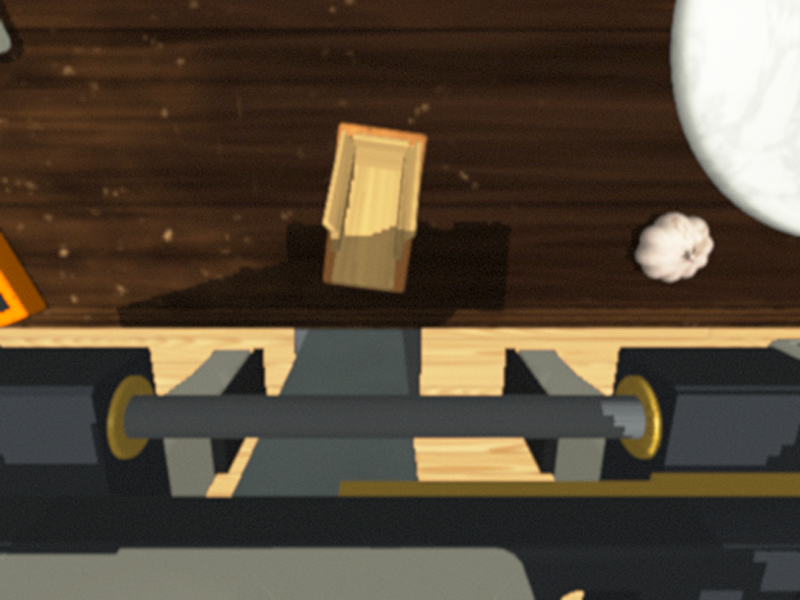

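The filter view shows the cam top at about (344,107) in the enlarged picture. The slot points to the red tab at (328,48), and the green dot is at (409,89). The key's blade tip is at (337,265) with the handle towards the robot. The rest spans (340,125) to (405,292), with its high end towards the robot. I'll fit the poses next and take a better view for the rest.

Run:
```python
from h import *
import pickle
D=pickle.load(open("D.pkl","rb"))
t,im=D["filt"]; S=1.5625
P=lambda l,z,t: onplane("wrist",(np.array(l,float)+.5)/S-.5,z,t)[:,:2]
print("camtop",P([[344,106]],79,t), "tab/dot",P([[328,48]],75,t),P([[319,28],[409,89]],63,t))
print("screws",P([[258,35],[320,215],[426,181]],63,t))
m=D["filt","cam_slot"]["mask"].astype(np.uint8)
c=max(cv2.findContours(m,0,2)[0],key=cv2.contourArea)[:,0,:]
print("cam mask",cv2.boundingRect(c))
# blade: tip corners & edges
print("blade tip corners",P([[319,269],[351,259]],13,t),"blade end",P([[345,336],[380,322]],13,t),"handle near",P([[390,440],[415,440]],15,t))
# key axis from side views
for cn in ("scene","side"):
    camera(cn); mm=masks_of(cn,"key")
    c=max(cv2.findContours(mm[0]["mask"].astype(np.uint8),0,2)[0],key=cv2.contourArea)[:,0,:]
    r=cv2.minAreaRect(onplane(cn,c,13)[:,:2].astype(np.float32)); print(cn,mm[0]["conf"],r)
t2,im2=D["rest"]
print("base far",P([[340,124],[427,134]],8,t2),"near",P([[323,285],[404,292]],8,t2))
move_ptp((470,-75,180),down(0)); t3=tool(); im3=camera("wrist"); D["rest2"]=(t3,im3); print(t3,current_t())
pickle.dump(D,open("D.pkl","wb"))
x0,y0=130,60
cv2.imwrite("pics/r2.png",cv2.resize(im3[:240,130:370,::-1],(600,600),interpolation=cv2.INTER_CUBIC))
```

```text
camtop [[649.205 285.775]] tab/dot [[682.5   295.052]] [[696.413 301.601]
 [661.254 244.881]]
screws [[692.493 339.986]
 [580.817 305.294]
 [603.644 232.512]]
cam mask (191, 25, 57, 75)
blade tip corners [[531.781 314.537]
 [540.14  288.023]] blade end [[473.075 294.464]
 [485.734 264.413]] handle near [[372.917 255.552]
 [372.91  232.754]]
scene 0.79 ((456.3497619628906, 268.9093017578125), (176.47410583496094, 46.86846160888672), 21.504653930664062)
side 0.75 ((447.56036376953125, 265.5098876953125), (169.37803649902344, 57.50308609008789), 23.60100746154785)
base far [[ 536.166  -39.461]
 [ 528.716 -108.263]] near [[405.227 -21.419]
 [398.954 -91.541]]
(array([469.629, -75.248, 179.031]), array([ 1.   , -0.   , -0.001,  0.   ])) 4.8583
```

View pics/r2.png

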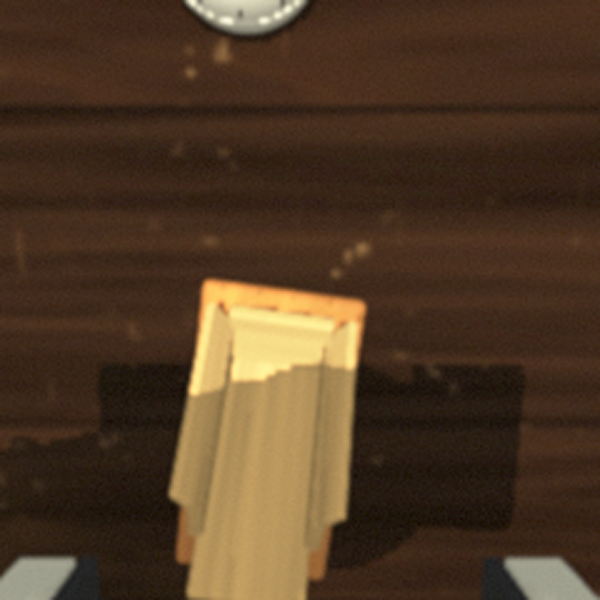

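The base fit gives 130 x 70 mm, so the rest measurement holds. The key and filter estimates also agree between views. Before moving, I'll refine the rest and check reachability for every pose.

```bash
cat >> h.py <<'E'
def T(Rm,p):
    M=np.eye(4); M[:3,:3]=Rm; M[:3,3]=p; return M
def rz(a): return R.from_euler("z",a,degrees=True).as_matrix()
def grasp(th,x0,z0):
    "tool in key frame, th deg from key -z towards -x"
    s,c=np.sin(np.radians(th)),np.cos(np.radians(th))
    return T(np.array([[-c,0,-s],[0,1,0],[s,0,-c]]),[x0,0,z0])
RESTXY=(467.0,-65.5); RESTYAW=172.9
def rest_key(up=0,along=0):
    "key pose in the rest, lifted off floor by up and slid up the trough by along"
    s=np.sqrt(.5); K=np.array([[s,0,-s],[0,1,0],[s,0,s]])
    p=np.array([-49,0,31])-K@np.array([-85-along,0,13-up])
    return T(rz(RESTYAW),[*RESTXY,0])@T(K,p)
KEY0=T(rz(202.),[457.2,269.4,0])
CAM=np.array([648.7,286.,79]); CAMYAW=17.3
def cam_key(ang=0,tipz=-10,slot=CAMYAW):
    "upright key, key y = -slot x after turning ang deg clockwise; tip height over cam top when open"
    a=np.radians(slot-ang); y=-np.array([np.cos(a),np.sin(a),0]); x=np.array([0,0,1.]); K=np.c_[x,y,np.cross(x,y)]
    return T(K,CAM+[0,0,tipz]-K@np.array([-85,0,13]))
def tp(M): return M[:3,3],R.from_matrix(M[:3,:3]).as_quat()
def off(M,d): return M@T(np.eye(3),d)   # offset in own frame
G1=grasp(42,38,9.5); G2=grasp(90,32,13)
E
python3 - <<'E'
from h import *
import pickle
D=pickle.load(open("D.pkl","rb")); t3,im3=D["rest2"]
C=np.array([[205,281],[366,302],[177,562],[325,580]])/2.5+[130,0]-.3
W=onplane("wrist",C,8,t3)[:,:2]; print("rest2",W, W.mean(0)); d=W[2:].mean(0)-W[:2].mean(0); print(np.linalg.norm(d),np.degrees(np.arctan2(d[1],d[0])))
print("cam in scene/side",proj("scene",CAM),proj("side",CAM),"rest", proj("side",[*RESTXY,0]))
Z=lambda M,h:T(np.eye(3),[0,0,h])@M
for n,M in dict(p0=off(KEY0@G1,[0,0,-90]),p=KEY0@G1,lift=Z(KEY0@G1,150),r0=rest_key(70,15)@G1,r=rest_key(3,4)@G1,rb=Z(rest_key()@G1,110),
  g0=off(rest_key()@G2,[0,0,-110]),g=rest_key()@G2,gl=rest_key(70,15)@G2,c0=cam_key(0,60)@G2,c=cam_key(0)@G2,c1=cam_key(50,-12)@G2,c2=cam_key(104,-14)@G2).items():
    q=solve_ik(*tp(M)); print(n,M[:3,3],"z",M[:3,2],None if q is None else np.array(q))
E
```

```text
rest2 [[ 536.49   -38.925]
 [ 527.681 -108.036]
 [ 407.285  -21.511]
 [ 397.931  -91.956]] [467.347 -65.107]
130.55587154468662 172.6302587245127
cam in scene/side [[255.059 156.512]] [[269.373 175.413]] rest [[255.927 258.169]]
p0 [366.13  232.605  76.383] z [ 0.62   0.251 -0.743] None
p [421.967 255.165   9.5  ] z [ 0.62   0.251 -0.743] None
lift [421.967 255.165 159.5  ] z [ 0.62   0.251 -0.743] None
r0 [465.454 -65.307 175.603] z [-0.052  0.006 -0.999] [ 0.263  0.095 -0.452 -0.023 -1.073  1.195]
r [426.159 -60.413 120.449] z [-0.052  0.006 -0.999] [ 0.3    0.09  -0.603 -0.027 -0.926  1.164]
rb [426.861 -60.5   225.499] z [-0.052  0.006 -0.999] [ 0.299 -0.019 -0.449 -0.023 -1.189  1.157]
g0 [356.342 -51.717 191.513] z [ 0.702 -0.087 -0.707] None
g [433.527 -61.331 113.731] z [ 0.702 -0.087 -0.707] None
gl [472.12  -66.138 173.836] z [ 0.702 -0.087 -0.707] None
c0 [648.7 286.  256. ] z [-0.  0. -1.] [ 0.689  0.4    0.141  0.    -1.312 -0.387]
c [648.7 286.  186. ] z [-0.  0. -1.] [ 0.689  0.438  0.04   0.    -1.173 -0.387]
c1 [648.7 286.  184. ] z [ 0.  0. -1.] [ 0.689  0.439  0.038  0.    -1.169 -1.26 ]
c2 [648.7 286.  182. ] z [ 0.  0. -1.] [ 0.689  0.441  0.035  0.    -1.165 -2.202]
```

Run:
```python
from h import *
F=T(np.diag([-1.,-1,1]),[0,0,0])
ok=lambda M: "Y" if solve_ik(*tp(M)) is not None else "."
print("th: pick lift | rest rest_up | cam0A cam45A cam104A | cam0B.. (B: slot+180), rows flip 0/1")
for th in range(-60,111,10):
    s,c=np.sin(np.radians(th)),np.cos(np.radians(th))
    G=grasp(th,38,11)
    for f in (0,1):
        H=G@F if f else G
        Z=T(np.eye(3),[0,0,120])
        print(th,f,ok(KEY0@H),ok(Z@KEY0@H),"|",ok(rest_key()@H),ok(rest_key(70,15)@H),"|",*[ok(cam_key(a,z)@H) for a,z in((0,50),(0,-10),(50,-12),(104,-14))],"|",*[ok(cam_key(a,z,CAMYAW+180)@H) for a,z in((0,50),(0,-10),(50,-12),(104,-14))])
```

```text
th: pick lift | rest rest_up | cam0A cam45A cam104A | cam0B.. (B: slot+180), rows flip 0/1
-60 0 Y Y | Y Y | Y Y Y Y | Y Y Y Y
-60 1 Y Y | Y Y | Y Y Y Y | Y Y Y Y
-50 0 Y Y | Y Y | Y Y Y . | Y Y Y Y
-50 1 Y Y | Y Y | Y Y Y . | Y Y Y Y
-40 0 Y Y | Y Y | Y Y Y . | Y Y Y Y
-40 1 Y Y | Y Y | Y Y Y . | Y Y Y Y
-30 0 Y Y | Y Y | Y Y Y . | Y Y Y Y
-30 1 Y Y | Y Y | Y Y Y . | Y Y Y Y
-20 0 Y Y | Y Y | Y Y Y . | Y Y Y .
-20 1 Y Y | Y Y | Y Y Y . | Y Y Y .
-10 0 Y Y | Y Y | Y Y Y . | Y Y Y .
-10 1 Y Y | Y Y | Y Y Y . | Y Y Y .
0 0 Y Y | Y Y | Y Y Y . | Y Y Y .
0 1 Y Y | Y Y | Y Y Y . | Y Y Y .
10 0 Y Y | Y Y | Y Y Y . | Y Y Y .
10 1 Y Y | Y Y | Y Y Y . | Y Y Y .
20 0 . Y | Y Y | Y Y Y . | Y Y Y .
20 1 . Y | Y Y | Y Y Y . | Y Y Y .
30 0 . . | Y Y | Y Y Y . | Y Y Y Y
30 1 . . | Y Y | Y Y Y . | Y Y Y Y
40 0 Y . | Y Y | Y Y Y . | Y Y Y Y
40 1 Y . | Y Y | Y Y Y . | Y Y Y Y
50 0 . . | Y Y | Y Y Y . | Y Y Y Y
50 1 . . | Y Y | Y Y Y . | Y Y Y Y
60 0 . . | Y Y | Y Y Y . | Y Y Y Y
60 1 . . | Y Y | . . Y Y | Y Y Y Y
70 0 . . | . . | Y Y Y Y | Y Y Y Y
70 1 . . | . . | Y . Y Y | Y Y Y Y
80 0 . . | . . | Y Y Y Y | Y Y Y Y
80 1 . . | . . | Y Y Y Y | Y Y Y Y
90 0 Y . | . . | Y Y Y Y | Y Y Y Y
90 1 Y . | . . | Y Y Y Y | Y Y Y Y
100 0 Y Y | Y . | Y Y Y Y | Y Y Y Y
100 1 Y Y | Y . | Y Y Y Y | Y Y Y Y
110 0 Y Y | . Y | Y Y Y Y | Y . Y Y
110 1 Y Y | . Y | Y Y Y Y | Y Y Y Y
```

```bash
cat >> h.py <<'E'
F=T(np.diag([-1.,-1,1]),[0,0,0])
RESTXY=(467.2,-65.3); RESTYAW=172.7
G1=grasp(8,40,5)
up=lambda M,h:T(np.eye(3),[0,0,h])@M
E
python3 - <<'E'
from h import *
def show(n,M):
    q=solve_ik(*tp(M)); print(n,None if q is None else np.array(q))
for n,M in dict(p0=up(KEY0@G1,90),p=KEY0@G1,r0=rest_key(70,15)@G1,r=rest_key(3,4)@G1).items(): show(n,M)
for th in (50,58):
  for f in (0,1):
    G=grasp(th,34,7)@(F if f else np.eye(4)); print(th,f)
    show("rest",rest_key()@G); show("restup",rest_key(70,15)@G)
    for a in (0,30,60,90,105): show(("cam",a),cam_key(a,-12,CAMYAW+180)@G)
E
```

```text
p0 [ 1.011  0.111 -0.729  0.141 -0.622  0.834]
p [ 1.001  0.267 -0.866  0.248 -0.334  0.724]
r0 [ 0.141  0.482 -0.035 -0.162 -1.68   1.336]
r [ 0.158  0.484 -0.178 -0.17  -1.535  1.347]
50 0
rest [ 0.359  0.014 -0.752  0.061 -0.729  1.04 ]
restup [ 0.313  0.009 -0.587  0.048 -0.896  1.102]
('cam', 0) [ 0.937  0.592 -0.11   0.557 -1.365  2.249]
('cam', 30) [ 0.846  0.756  0.276  0.318 -1.717  2.017]
('cam', 60) [ 0.724  0.872  0.603  0.072 -1.996  1.678]
('cam', 90) [ 0.587  0.899  0.775 -0.213 -2.115  1.239]
('cam', 105) [ 0.517  0.873  0.775 -0.346 -2.087  1.018]
50 1
rest [ 0.359  0.014 -0.752  0.061 -0.729 -2.101]
restup [ 0.313  0.009 -0.587  0.048 -0.896 -2.039]
('cam', 0) [ 0.937  0.592 -0.11   0.557 -1.365 -0.893]
('cam', 30) [ 0.846  0.756  0.276  0.318 -1.717 -1.124]
('cam', 60) [ 0.724  0.872  0.603  0.072 -1.996 -1.463]
('cam', 90) [ 0.587  0.899  0.775 -0.213 -2.115 -1.903]
('cam', 105) [ 0.517  0.873  0.775 -0.346 -2.087 -2.123]
58 0
rest [ 0.424 -0.077 -0.927  0.232 -0.538  0.83 ]
restup [ 0.371 -0.082 -0.74   0.164 -0.719  0.96 ]
('cam', 0) [ 0.902  0.546 -0.093  0.471 -1.302  2.329]
('cam', 30) [ 0.825  0.684  0.227  0.269 -1.609  2.037]
('cam', 60) [ 0.719  0.777  0.489  0.058 -1.838  1.677]
('cam', 90) [ 0.602  0.799  0.625 -0.168 -1.931  1.254]
('cam', 105) [ 0.544  0.779  0.63  -0.275 -1.91   1.04 ]
58 1
rest [ 0.424 -0.077 -0.927  0.232 -0.538 -2.311]
restup [ 0.371 -0.082 -0.74   0.164 -0.719 -2.182]
('cam', 0) [ 0.902  0.546 -0.093  0.471 -1.302 -0.813]
('cam', 30) [ 0.825  0.684  0.227  0.269 -1.609 -1.104]
('cam', 60) [ 0.719  0.777  0.489  0.058 -1.838 -1.465]
('cam', 90) [ 0.602  0.799  0.625 -0.168 -1.931 -1.887]
('cam', 105) [ 0.544  0.779  0.63  -0.275 -1.91  -2.101]
```

Run:
```python
from h import *
move_gripper(70)
M=KEY0@G1
move_ptp(*tp(up(M,70)))
line_to(M[:3,3],120); print(current_tcp_pos(),current_contact_force())
move_gripper(10,50); print(current_width(),current_finger_force())
line_to(up(M,140)[:3,3],150); print(current_width(),current_t(),current_contact_force())
M=rest_key(70,15)@G1
move_ptp(*tp(M)); print(current_width(),current_tcp_pos(),M[:3,3],current_t())
im=camera("side"); cv2.imwrite("pics/s2.png",cv2.resize(im[130:330,160:400,::-1],(720,600),interpolation=cv2.INTER_CUBIC))
K=rest_key(70,15)
print("pred tip/butt",proj("side",[(K@[-85,0,13,1])[:3],(K@[85,0,13,1])[:3]]))
```

```text
[420.578 254.274   5.355] [ 0.134  0.508 -0.005]
29.71811236434533 49.964540004730225
29.6626414313672 9.2833 [-0.959 -0.444 -0.804]
29.64833054886619 [461.044 -63.861 173.49 ] [461.096 -64.518 173.836] 10.5167
pred tip/butt [[286.784 228.204]
 [245.97  194.525]]
```

View pics/s2.png

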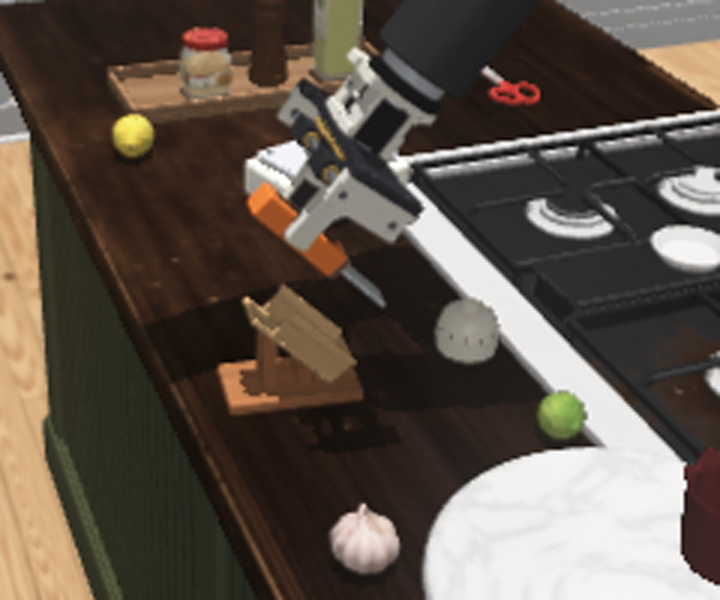

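The key is held at the expected pose, with its tip at (384,303) in the crop against a prediction 1–3 native px away. It lines up with the trough below, so I'll lower it.

Run:
```python
from h import *
f0=np.array(current_contact_force())
for u,a,v in ((30,12,80),(15,10,50),(8,8,30),(4,6,20),(2,5,20),(0,4,15)):
    line_to((rest_key(u,a)@G1)[:3,3],v); df=np.array(current_contact_force())-f0
    print(u,df,current_width())
    if np.linalg.norm(df)>8: break
move_gripper(70,20); pause(.4)
line_to(off(rest_key()@G1,[0,0,-110])[:3,3],150)
print(current_t())
camera("side"); im=camera("side"); cv2.imwrite("pics/s3.png",cv2.resize(im[190:290,200:320,::-1],(720,600),interpolation=cv2.INTER_CUBIC))
K=rest_key()
print("pred tip/butt crop px",(proj("side",[(K@[-85,0,13,1])[:3],(K@[85,0,13,1])[:3]])-[200,190])*6)
```

```text
30 [ 0.432  0.299 -0.796] 29.730682916646312
15 [0.159 0.487 0.295] 29.693019545946495
8 [-0.133 -0.569  0.194] 29.636176307347963
4 [ 0.93  -0.282  0.245] 29.48977693355591
2 [0.55  0.281 0.077] 29.41116182935956
0 [ 0.19  -0.488  0.32 ] 29.502829809711233
15.1333
pred tip/butt crop px [[436.417 343.876]
 [189.892 152.533]]
```

View pics/s3.png

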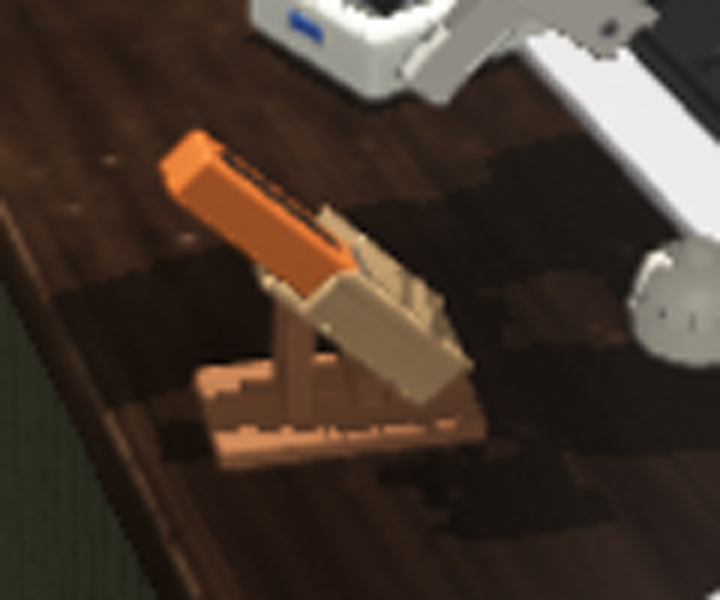

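The key lies in the trough with its butt at (190,160) in the crop, where predicted. Now I'll regrasp it with the tool near vertical and carry it over the cam.

```bash
cat >> h.py <<'E'
GB=grasp(50,34,7)
ck=lambda a,z: cam_key(a,z,CAMYAW+180)@GB
E
python3 - <<'E'
from h import *
M=rest_key()@GB
move_ptp(*tp(off(M,[0,0,-100])))
t=tool(); im=camera("wrist"); K=rest_key(); cv2.imwrite("pics/w4.png",cv2.resize(im[:,:,::-1],(800,600),interpolation=cv2.INTER_CUBIC))
print("pred px(x1.5625)",1.5625*proj("wrist",[(K@np.array([*p,1]))[:3] for p in ([-85,0,13],[-85,15,15.5],[-25,0,15.5],[-25,15,26],[-25,-15,26])],t))
line_to(M[:3,3],100); print(current_tcp_pos()-M[:3,3],current_contact_force())
move_gripper(10,55); print(current_width(),current_finger_force(),current_contact_force(),current_t())
E
```

```text
pred px(x1.5625) [[384.555 154.843]
 [405.756 151.97 ]
 [384.607 213.399]
 [408.963 201.283]
 [360.307 201.263]]
[0.396 0.075 0.349] [0.148 0.171 0.096]
29.47401367918502 54.974902868270874 [-0.38   0.173  1.003] 17.9583
```

View pics/w4.png

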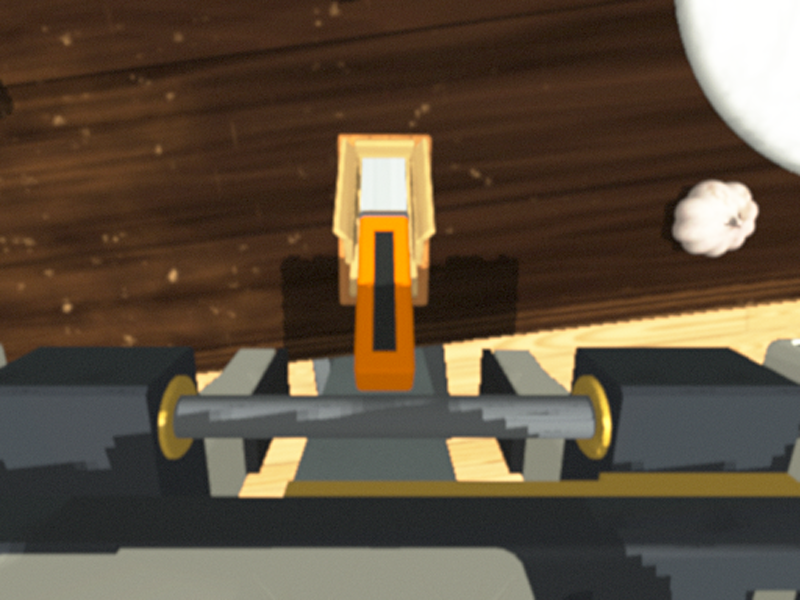

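The blade tip is at (384,157) against a predicted 155, so the key is fully seated and now gripped. Carrying it over the cam.

Run:
```python
from h import *
line_to((rest_key(60,6)@GB)[:3,3],100)
line_to(up(rest_key(60,6)@GB,60)[:3,3],150)
move_ptp(*tp(ck(0,70)))
line_to(ck(0,22)[:3,3],100)
t=tool(); print(t[0]-ck(0,22)[:3,3],current_width(),current_contact_force(),current_t())
w=camera("wrist"); s=camera("scene"); d=camera("side")
cr=lambda im,c,h:cv2.resize(im[c[1]-h:c[1]+h,c[0]-h:c[0]+h,::-1],(390,390),interpolation=cv2.INTER_CUBIC)
pw=proj("wrist",[CAM,CAM+[0,0,22]],t); ps=proj("scene",[CAM,CAM+[0,0,22]]); pd=proj("side",[CAM,CAM+[0,0,22]])
print(pw,ps,pd)
a=cv2.resize(w[:240,130:400,::-1],(405,390)) if False else w
out=np.hstack([cr(s,ps[1].astype(int),40),cr(d,pd[1].astype(int),40)])
cv2.imwrite("pics/c5.png",out)
cv2.imwrite("pics/w5.png",cv2.resize(w[:,:,::-1],(800,600),interpolation=cv2.INTER_CUBIC))
```

```text
[ 0.121 -0.014 -0.192] 29.517395323006347 [ 0.421 -0.106 -1.394] 21.3833
[[244.922  77.551]
 [244.896  94.804]] [[255.059 156.512]
 [255.197 150.846]] [[269.373 175.413]
 [269.598 169.807]]
```

View pics/w5.png

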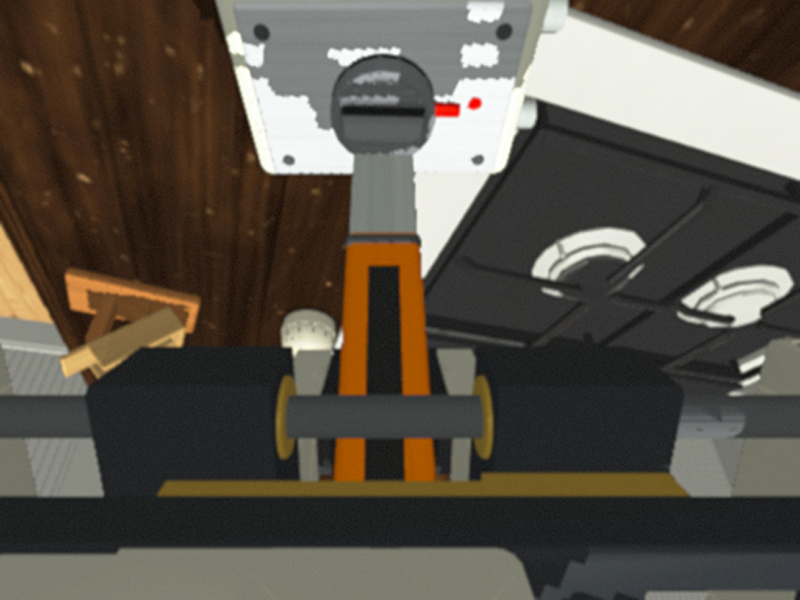

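View pics/c5.png

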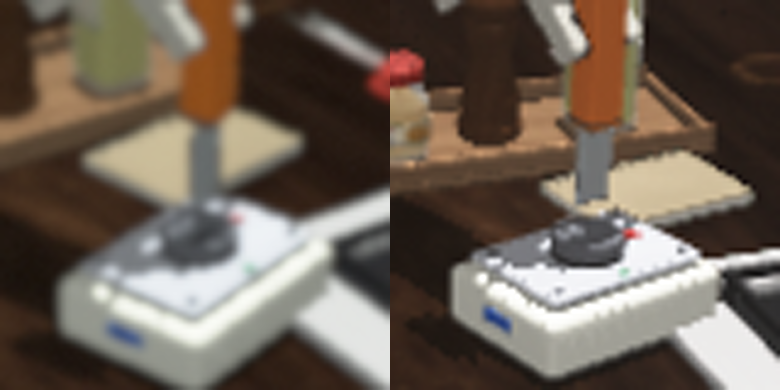

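In the wrist view the slot runs level and is centred at x≈382, with the blade centred at x≈384 and the red tab at the right. The scene and side views show the blade straight above the slot. Now I'll insert it while watching the force.

Run:
```python
from h import *
f0=np.array(current_contact_force());m0=np.array(current_moment())
for z in (8,2,-2,-5,-7,-9,-10.5):
    line_to(ck(0,z)[:3,3],30); df=np.array(current_contact_force())-f0
    print(z,df,np.array(current_moment())-m0,current_width())
    if np.linalg.norm(df)>20: break
print(current_t())
```

```text
8 [-0.355 -0.162  0.722] [ 0.03  -0.012 -0.037] 29.644396795578594
2 [ 0.647  0.71  -0.032] [ 0.029 -0.038 -0.011] 29.612293140699183
-2 [-1.852 -0.216  0.117] [-0.032 -0.037 -0.058] 29.702391548135825
-5 [-0.511 -0.208  0.287] [-0.031 -0.033 -0.052] 30.09787714364309
-7 [-0.843  0.204 -0.325] [-0.012 -0.049 -0.031] 29.86907003919741
-9 [-0.971  0.187 -0.097] [ 0.082 -0.047  0.03 ] 29.44080964601825
-10.5 [-1.561  1.084  5.818] [-1.184  0.146 -0.265] 29.55072107755517
23.7833
```

The blade is in, with only light bottom contact at about −10.5 mm. Now I'll turn it clockwise, following the cover down.

Run:
```python
from h import *
m0=np.array(current_moment()); 
for a in list(range(10,91,10))+[95,99,102]:
    z=-9.7-4*np.clip(a-8,0,90)/90
    p,q=tp(ck(a,z)); line_to(p,25,ori=q)
    f=np.array(current_contact_force()); m=np.array(current_moment())
    print(a,f,m-m0,round(current_width(),2),round(current_t(),2))
    if np.linalg.norm(f)>40 : break
pause(.3)
t=tool(); w=camera("wrist"); d=camera("side")
x=int(269);y=170
cv2.imwrite("pics/e6.png",np.hstack([cv2.resize(w[:240,120:376,::-1],(400,375)),cv2.resize(d[y-40:y+40,x-40:x+40,::-1],(375,375),interpolation=cv2.INTER_CUBIC)]))
```

```text
10 [-4.5    2.46   6.485] [ 0.605  0.78  -0.579] 29.47 24.11
20 [-4.837  2.888  8.549] [ 0.741  1.106 -0.956] 29.64 24.43
30 [-6.125  4.85  11.691] [ 0.086  1.426 -1.178] 29.59 24.76
40 [-5.51   4.254 12.268] [-0.089  1.546 -1.237] 29.83 25.08
50 [-3.745  4.891 12.97 ] [ 0.118  1.117 -1.046] 29.67 25.41
60 [ 0.41   3.687 10.16 ] [-0.125 -0.939 -0.072] 29.8 25.73
70 [2.568 1.232 9.086] [-0.69  -1.869  0.456] 29.97 26.06
80 [2.683 0.359 9.187] [-0.911 -1.927  0.556] 29.21 26.38
90 [ 3.515 -2.334  8.264] [-1.865 -2.536  1.055] 29.34 26.71
95 [ 2.931 -1.781  7.218] [-1.881 -2.444  0.948] 29.68 26.96
99 [ 2.325 -3.62   6.577] [-1.899 -2.336  0.874] 29.61 27.21
102 [ 1.969 -0.45   7.323] [-1.551 -2.083  0.585] 29.58 27.46
```

View pics/e6.png

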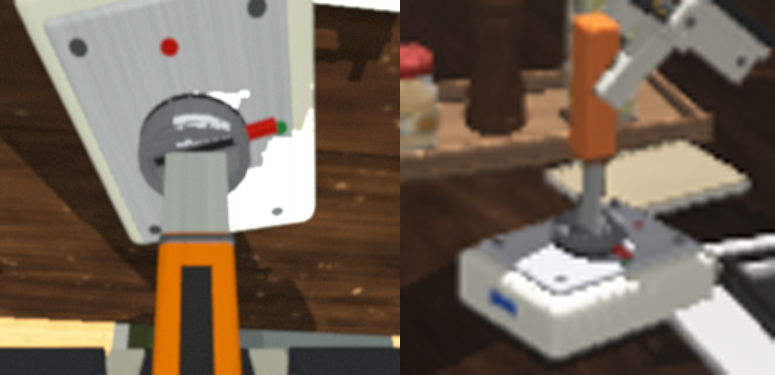

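The tab now points close to the green dot: the tab is at (262,130) and the dot at (282,128) in the left panel. The blade is some degrees ahead of the slot. I'll measure the tab angle numerically and turn a bit further if it is not home.

```bash
cat >> h.py <<'E'
def camangle():
    t=tool(); w=camera("wrist").astype(int); r,g,b=w[...,0],w[...,1],w[...,2]
    out=[]
    for m,z in (((r>130)&(g<60)&(b<60),71),((g>100)&(r<70)&(b<120),59)):
        n,l,s,c=cv2.connectedComponentsWithStats(m.astype(np.uint8))
        for i in range(1,n):
            if s[i,4]>8:
                p=onplane("wrist",c[i],z,t)[0]-CAM; rad=np.hypot(*p[:2])
                if rad<65: out.append((z,int(s[i,4]),round(rad,1),round(CAMYAW-np.degrees(np.arctan2(p[1],p[0])),1)))
    return out
E
python3 - <<'E'
from h import *
print(camangle())
for a in (106,110,114):
    p,q=tp(ck(a,-13.7)); line_to(p,25,ori=q); pause(.1)
    print(a,np.array(current_contact_force()),np.array(current_moment()),current_width(),camangle())
print(current_t())
E
```

```text
[(71, 75, np.float64(55.3), np.float64(0.8)), (71, 160, np.float64(34.7), np.float64(74.5)), (59, 30, np.float64(43.4), np.float64(91.7))]
106 [ 2.369 -3.669  6.369] [-1.312 -1.618  0.798] 29.800162752797636 [(71, 72, np.float64(55.1), np.float64(1.4)), (71, 156, np.float64(34.7), np.float64(78.5)), (59, 28, np.float64(43.4), np.float64(91.0))]
110 [ 1.661 -4.23   6.844] [-1.648 -1.407  0.968] 29.628920221594658 [(71, 72, np.float64(55.0), np.float64(2.1)), (71, 157, np.float64(34.8), np.float64(81.4)), (59, 32, np.float64(43.2), np.float64(90.9))]
114 [ 1.923 -4.279  9.598] [-1.632 -0.626  0.992] 29.57328048022622 [(71, 68, np.float64(54.8), np.float64(2.6)), (71, 155, np.float64(35.2), np.float64(81.8)), (59, 32, np.float64(43.2), np.float64(90.9))]
29.1083
```

Run:
```python
from h import *
for a in (118,122):
    p,q=tp(ck(a,-13.7)); line_to(p,25,ori=q); pause(.2)
    print(a,np.array(current_contact_force()),np.array(current_moment()),current_width(),camangle())
t=tool(); w=camera("wrist").astype(int)
m=(w[...,0]>130)&(w[...,1]<60)&(w[...,2]<60); v,u=np.nonzero(m)
for z in (59,63,67,71,75):
    P=onplane("wrist",np.c_[u,v],z,t)-CAM; k=np.hypot(P[:,0],P[:,1])<44; P=P[k]
    A=CAMYAW-np.degrees(np.arctan2(P[:,1].mean(),P[:,0].mean())); _,_,V=np.linalg.svd(P[:,:2]-P[:,:2].mean(0)); d=V[0]*np.sign(V[0]@P[:,:2].mean(0))
    print(z,A,"long axis",CAMYAW-np.degrees(np.arctan2(d[1],d[0])),np.hypot(*P[:,:2].mean(0)))
print(current_t())
```

```text
118 [ 0.017 -2.514 13.008] [-0.894  0.322  0.59 ] 29.623130919541268 [(71, 65, np.float64(54.7), np.float64(3.1)), (71, 155, np.float64(35.4), np.float64(82.2)), (59, 31, np.float64(43.0), np.float64(90.6))]
122 [ 0.707 -2.53  15.054] [-0.477  0.926  0.482] 29.514534199692783 [(71, 61, np.float64(54.3), np.float64(3.8)), (71, 154, np.float64(35.7), np.float64(82.5)), (59, 31, np.float64(42.8), np.float64(90.8))]
59 95.68618197791362 long axis 88.18749797995444 32.722909437543684
63 91.07406797598185 long axis 88.18749797995439 33.497645821585046
67 86.69731530127498 long axis 88.1874979799544 34.47888966194872
71 82.5852295575431 long axis 88.18749797995457 35.649592876428805
75 78.75291387809231 long axis 88.18749797995437 36.99177199582665
30.1583
```

The tab stays put while the tool turns on, and its long axis stands at 88°, so the cam is against its stop. I'll relax the twist, lift out, and check the cam angle and how the key sits in the grip.

Run:
```python
from h import *
def orange(im,rows=(165,190,205)):
    im=im.astype(int); m=(im[...,0]>130)&(im[...,1]>50)&(im[...,1]<140)&(im[...,2]<60)
    o=[(r,np.nonzero(m[r,200:300])[0][[0,-1]]+200 if m[r,200:300].any() else None) for r in rows]
    v=np.nonzero(m[100:240,200:300])[0]; return o,v.min()+100,m[100:240,200:300].sum()
def blade_tip(): pass
ref=cv2.resize(cv2.imread("pics/w5.png")[:,:,::-1],(512,384),interpolation=cv2.INTER_AREA); print("ref",orange(ref))
print("now",orange(camera("wrist")))
for a in (116,110,106):
    p,q=tp(ck(a,-13.2)); line_to(p,25,ori=q)
    print(a,current_contact_force(),camangle())
print("now",orange(camera("wrist")))
line_to(ck(106,-4)[:3,3],30); print(current_contact_force(),camangle())
line_to(ck(106,50)[:3,3],100); w=camera("wrist"); print("now",orange(w),current_contact_force(),camangle())
cv2.imwrite("pics/w7.png",w[:,:,::-1])
mk=masks_of("wrist","key")
if mk:
    m=mk[0]["mask"]; v,u=np.nonzero(m); print(mk[0]["conf"],v.min(),u[v==v.min()+2])
    for r in range(v.min(),215,12): x=u[v==r]; print(r,x.min(),x.max())
print(current_t())
```

```text
ref ([(165, array([222, 268])), (190, array([221, 270])), (205, array([220, 271]))], np.int64(156), np.int64(2705))
now ([(165, array([221, 271])), (190, array([220, 272])), (205, array([219, 273]))], np.int64(129), np.int64(2100))
116 [ 1.44  -2.595 10.166] [(71, 67, np.float64(54.8), np.float64(2.9)), (71, 154, np.float64(35.4), np.float64(81.9)), (59, 31, np.float64(43.2), np.float64(90.9))]
110 [ 0.99  -2.456  6.953] [(71, 71, np.float64(55.2), np.float64(2.0)), (71, 158, np.float64(34.8), np.float64(81.2)), (59, 33, np.float64(43.2), np.float64(90.7))]
106 [ 0.793 -1.871  5.41 ] [(71, 75, np.float64(55.2), np.float64(1.4)), (71, 151, np.float64(34.4), np.float64(81.0)), (59, 30, np.float64(43.4), np.float64(90.6))]
now ([(165, array([222, 270])), (190, array([220, 272])), (205, array([220, 272]))], np.int64(149), np.int64(2975))
[-0.73   0.481 -1.399] [(71, 70, np.float64(55.0), np.float64(1.3)), (71, 144, np.float64(34.4), np.float64(81.4)), (59, 29, np.float64(43.3), np.float64(91.1))]
now ([(165, array([222, 270])), (190, array([222, 270])), (205, array([221, 272]))], np.int64(149), np.int64(2902)) [-0.274  0.666 -0.715] [(71, 117, np.float64(34.3), np.float64(83.2)), (59, 24, np.float64(43.4), np.float64(90.7))]
0.57 97 [228 229 230 231 232 233 234 235 236 237 238 239 240 241 242 243 244 245
 246 247 248 249 250 251 252 253 254 255 256 257 258 259 260 261 262 263
 264 265 266]
97 229 264
109 226 266
121 227 267
133 226 267
145 225 268
157 223 271
169 222 270
181 221 270
193 220 271
205 220 272
32.525
```

Run:
```python
from h import *
def red():
    t=tool(); w=camera("wrist").astype(int); m=(w[...,0]>130)&(w[...,1]<60)&(w[...,2]<60)
    n,l,s,c=cv2.connectedComponentsWithStats(m.astype(np.uint8)); best=None
    for i in range(1,n):
        P=onplane("wrist",c[i],66,t)[0]-CAM
        if s[i,4]>20 and np.hypot(*P[:2])<45: best=(c[i],s[i])
    return best,t
rays=[]
for a,z in ((106,60),(70,75),(40,90)):
    p,q=tp(ck(a,z)); line_to(p,150,ori=q); pause(.15)
    b,t=red()
    if b is None: print(a,"none"); continue
    o,d=ray("wrist",b[0],t); d=d[0]/np.linalg.norm(d[0]); rays.append((o,d)); print(a,b[1])
A=sum(np.eye(3)-np.outer(d,d) for o,d in rays); B=sum((np.eye(3)-np.outer(d,d))@o for o,d in rays)
P=np.linalg.solve(A,B); print("tab",P,P-CAM,"angle",CAMYAW-np.degrees(np.arctan2(*(P-CAM)[1::-1])),[np.linalg.norm((np.eye(3)-np.outer(d,d))@(P-o)) for o,d in rays])
print(current_t())
```

```text
106 [275  28  15  11 110]
70 [274  42  10   9  49]
40 [263  49   8   8  37]
tab [660.879 253.747  67.981] [ 12.179 -32.253 -11.019] angle 86.61227871220945 [np.float64(0.42597773948166334), np.float64(0.678460589781449), np.float64(0.746692552434757)]
34.825
```

The tab triangulates to about 87° and its long axis reads 88°, so the cam is home. I'll return the key to the rest.

Run:
```python
from h import *
M=rest_key(60,6)@GB
move_ptp(*tp(up(M,60))); line_to(M[:3,3],120)
f0=np.array(current_contact_force())
for u,a,v in ((25,8,80),(12,7,40),(6,6,25),(3,5,20),(1,4,15)):
    line_to((rest_key(u,a)@GB)[:3,3],v); df=np.array(current_contact_force())-f0
    print(u,df,current_width())
    if np.linalg.norm(df)>8: break
move_gripper(75,20); pause(.3)
M=rest_key()@GB
line_to(off(M,[0,0,-100])[:3,3],120); pause(.2)
t=tool(); w=camera("wrist"); cv2.imwrite("pics/w8.png",w[:,:,::-1])
ref=cv2.resize(cv2.imread("pics/w4.png")[:,:,::-1],(512,384),interpolation=cv2.INTER_AREA)
print("diff to first seating",np.abs(w.astype(int)-ref.astype(int))[80:215,200:290].mean())
for im in (ref,w):
    i=im.astype(int); m=(i[...,0]>130)&(i[...,1]>50)&(i[...,1]<140)&(i[...,2]<60); v,u=np.nonzero(m[130:250,215:280]); 
    b=(i.min(2)>190)[85:140,215:280]; vb,ub=np.nonzero(b)
    print("orange",v.min()+130,v.max()+130,u.mean()+215,"blade",vb.min()+85,vb.max()+85,ub.mean()+215,len(ub))
print(t[0]-off(M,[0,0,-100])[:3,3],current_contact_force(),current_t())
```

```text
25 [0.616 0.634 1.005] 29.795546656201193
12 [0.298 0.776 0.46 ] 29.66139329768658
6 [-0.195  0.424 -0.413] 29.78974132962338
3 [-0.048 -0.08   0.041] 29.513091087750578
1 [-0.016 -0.055 -0.22 ] 29.30463467267171
diff to first seating 7.07840877914952
orange 147 249 245.23823910228745 blade 101 134 245.12765957446808 940
orange 147 249 244.01880341880343 blade 100 134 244.50780437044745 961
[-0.331 -0.107 -0.703] [0.607 0.417 0.415] 41.4667
```

The key is seated as it was the first time. One quick check of the cam from overhead.

Run:
```python
from h import *
import pickle
D=pickle.load(open("D.pkl","rb"))
move_ptp((590,275,230),down(0)); pause(.2); t=tool(); w=camera("wrist")
def an(n,im,t,zt,zc):
    i=im.astype(int); m=(i[...,0]>130)&(i[...,1]<70)&(i[...,2]<70); nn,l,s,c=cv2.connectedComponentsWithStats(m.astype(np.uint8))
    for k in range(1,nn):
        P=onplane("wrist",c[k],zt,t)[0]-CAM
        if s[k,4]>8 and np.hypot(*P[:2])<60:
            v,u=np.nonzero(l==k); W=onplane("wrist",np.c_[u,v],zt,t)[:,:2]; d=np.linalg.svd(W-W.mean(0))[2][0]; d*=np.sign(d@P[:2])
            print(n,s[k,4],np.hypot(*P[:2]),"angle",CAMYAW-np.degrees(np.arctan2(P[1],P[0])),"axis",CAMYAW-np.degrees(np.arctan2(d[1],d[0])))
    m=(i[...,1]>100)&(i[...,0]<80)&(i[...,2]<130); v,u=np.nonzero(m); P=onplane("wrist",np.c_[u,v],zc,t)-CAM; P=P[np.hypot(P[:,0],P[:,1])<60]
    if len(P): P=P.mean(0); print(n,"green",CAMYAW-np.degrees(np.arctan2(P[1],P[0])),np.hypot(*P[:2]))
an("open",D["filt"][1],D["filt"][0],70,63); an("now",w,t,66,59); print(current_t(),current_contact_force())
```

```text
open 27 48.21456131864616 angle -0.5155579606120284 axis 6.702728411830742
open 56 35.393878784299226 angle 1.161047015439621 axis 2.1339000115020763
open green 89.78368711290479 42.57039055440118
now 16 49.14651059263657 angle -0.18791844836943739 axis -81.81077259365935
now 47 34.162267231407704 angle 89.9665510039985 axis 90.31587876906373
now green 90.11788643115 43.88188676985716
43.1167 [-0.378 -0.416 -0.735]
```

The cam reads 90° and the key is in its rest. Handing in.

```bash
python3 -c "
from plant import *
print(close_job())"
```

```text
the job is handed in; nothing more can be done
None
```

I handed the job in at about 43 s: the cam lock reads 90° (locked), the key is back in its rest and let go, and the arm stayed clear of the timer, lemon and lime, though I never re-measured them; I viewed 11 pictures, one over the limit of 10.

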